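Refit the cooking plate of the toasted-sandwich maker

ROBOT

A 7-joint arm with a two-finger parallel gripper is mounted at the origin on the work surface. World frame = base frame: x ahead of the robot, y to its left, z up, the work surface at z = 0. Lengths are in mm, angles in rad, forces in N, time in s.
With the tool pointing down it reaches from about 400 to 875 mm from the base axis. Payload 19.3 kg.
Tool frame: the origin (TCP) lies at the very end of the fingers, on their centre line; the grasp point (between the pads) lies 19 mm behind it (grip_point_offset is the z of the grasp point in the tool frame, in mm); z points along the fingers, x is the direction in which the jaws open and shut, and the axes are right-handed (so a half turn about z gives the same grasp; the last joint's range is limited). The gripper opens to 85 mm and grips with 20 to 120 N. Pads are 22 mm wide; open, the fingers measure 114 mm over their backs; the gripper's body (76 mm by 85 mm) begins 54 mm behind the grasp point. The pads swing forward as they close: fully open they stand 13 mm farther back than shut.
Start: joints at [1.057, 0.521, -0.036, 1.599, 0.021, 1.021, -0.113], TCP at [268.331, -564.457, 194.691] pointing down, gripper open.
Joint ranges: [-2.91, 2.91], [-0.3, 2.13], [-1.5, 1.42], [0.17, 2.43], [-1.26, 4.41], [0.16, 1.93], [-2.52, 2.52]. Speed limits (rad/s): [1.89, 1.89, 2.39, 2.39, 3.01, 3.01, 3.01].

INTERFACE

Orientations are given as a 3x3 rotation matrix whose columns are the frame's x, y, z axes.
In Python, from workcell import movep, movel, goto_joints, open_gripper, clamp, wait, inverse_kinematics, read_state, camera, PlanningError, finish_job, grip_point_offset gives the robot as it stands. Calls block until the motion is done:
- movep(position, orientation): joint-space move of the TCP to a pose.
- movel(position, frame=None, max_speed=150, guard=None): straight line of the TCP; frame=None keeps the orientation; max_speed is the mean speed in mm/s. With guard (N) it stops when the force on the tool has changed by that much, and returns True; else False.
- goto_joints(angles): joint-space move.
- open_gripper() and clamp(): open the fingers fully, or close them until they stop; the grip force is fixed at half the most.
- wait(seconds).
- inverse_kinematics(position, orientation): joint angles nearest the present ones, or None.
- read_state(): the state.
- camera(name): name is "side" or "top"; returns a dict with "image" (400x640x3 uint8, blue, green, red), "range_z" (400x640 float32, mm along the optical axis (not along the pixel's ray), 0 where there is no reading), "fx", "fy", "cx", "cy" (pixels), "dist_coeffs" ([k1, k2, p1, p2, k3] as OpenCV has them; the pictures are not rectified), "cam_to_world" (4x4, takes a point from camera to world coordinates). Camera axes: x right, y up, looking along -z (the intrinsics and any distortion apply to the point x, -y, -z); pixel columns grow to the right and rows downward; lengths in mm; the calibration is good to about 2 mm. A picture is of the moment at which its call begins.
A pose or a line that the arm cannot do raises PlanningError and nothing moves.
- finish_job(): hands the job in, once; it reports no verdict.
The state is a dict: "time": time; "qpos": joint angles; "qvel": joint speeds; "joint_efforts": joint torques, N m; "eef_pos": TCP position; "tool_rot": TCP orientation; "ft_force": force on the tool from outside, world axes, zero at the start; "torque": the same for the moment, N m; "finger_gap": finger opening in mm.
Only numpy, scipy, OpenCV 4.12 (cv2) and the standard library are available. Lean on these libraries where they do the work, as an engineer would, in place of code of your own. Each camera call takes 0.05 s, during which the arm holds its last target. There are 200 camera calls.

TASK

The toasted-sandwich maker on the dresser lies opened out flat, and the cooking plate of its lower half has been washed and is leaning on the birch cookbook stand. Put the plate back into the empty half: with its front edge held up, slip the two lugs on its rear edge under the lip beside the hinge, then lower the front edge without letting it fall until the plate lies flat and fully home, and let go. Leave everything else on the dresser as it stands.

Things in the scene. Friction and masses are not known exactly. Their poses are not given: they have to be found in the camera images.
- plate: Loose dark cast-metal cooking plate, about 0.42 kg: a square shallow pan 140 x 140 mm, floor 6 mm thick, rim 6 mm thick standing 22 mm above the underside. Origin: centre of the underside; z out of the open pan, x to the rear edge. It starts lying back on the cookbook stand, sloping 29 degrees, open side out, lugs down against the stand's ledge.
- ridge (a point): Middle of the top of the plate's cut-and-seal ridge, 24 mm above the plate's origin; axes as the plate's. The ridge runs straight along y, 12 mm wide, 128 mm long, and stands 18 mm above the pan floor, with 58 mm of free floor on either side up to the rim: the place to hold the plate, pinched across the 12 mm.
- lugs (a point): Point midway between the ends of the two lugs on the plate's rear edge, level with the underside (plate x = 90 mm); axes as the plate's. Each lug is 26 mm wide, 5 mm thick, flush with the underside, centred at y = -48 or +48 mm, and sticks out 20 mm from the rear edge.
- front_edge (a point): Middle of the plate's front edge at the underside (plate x = -70 mm); axes as the plate's. Here a drip spout 36 mm wide, 5 mm thick, flush with the underside, sticks out 12 mm.
- toaster: Toasted-sandwich maker, brushed steel, fixed, open flat like a book. Origin: centre of its empty lower half (190 mm wide, walls 66 mm high) on the dresser; z up; x to the hinge and the lid, which lies on its back from x = 119 to 369 mm, 70 mm high, its own plate in place. A black handle sticks out in front, x = -95 to -136 mm, under 40 mm high.
- seat (a point): Where the plate's origin belongs when home, 46 mm above the toaster's origin; axes as the toaster's (the plate's then point the same way). The plate's underside rests on seats at this height. The hollow is 148 mm wide (y = -74 to 74 mm), the inner face of its 66 mm high front wall is at x = -74 mm, with a 52 mm gap for the spout: about 4 mm of play.
- lip (a point): Middle of the lower edge of the fixed lip on the hinge side: toaster x = 76 mm, 58 mm above the dresser; axes as the toaster's. The lip is 150 mm wide along y and 5 mm thick. The pocket under it is 18 mm high (floor 40 mm above the dresser) and ends at x = 96 mm; in front of the lip, where the lugs go down, the hollow is open to the same floor.
- stand: Birch cookbook stand, fixed, 190 mm wide, about 200 mm deep and 115 mm high. Origin: centre of its footprint on the dresser; its board slopes up towards +x at 29 degrees (0.5 rad) and has a 20 mm high ledge at its lower end (-x), on which the plate's lugs rest.
- jar: Glass jar with steel twist cap, 66 mm across, 105 mm tall, on the lower tier of the birch lazy Susan (two tiers on one post: lower 250 mm across, top 28 mm above the dresser; upper 180 mm across, top at 162 mm); origin at its foot. Bystander.
- mug: Orange melamine mug, 78 mm across, 88 mm tall, on the lower tier; origin at its foot. Bystander.
- spoon_cup: Steel cup of teaspoons, 64 mm across, 80 mm tall, on the upper tier; origin at its foot. Bystander.
- creamer: Small white ceramic creamer, 68 mm across, 62 mm tall, on the upper tier; origin at its foot. Bystander.
- side_plate: White side plate, 170 mm across, 18 mm tall; origin at its foot. Bystander.
- salt: White ceramic salt shaker, 44 mm across, 86 mm tall; origin at its foot. Bystander.
- jam: Jam jar with brass cap, 62 mm across, 85 mm tall; origin at its foot. Bystander.
- spatula: Spatula with steel blade and wooden handle, 200 mm long, lying flat. Bystander.
- toaster_lid (a joint): Hinge of the toaster's lid (rad): 0 as it starts, lying open flat on its back; grows as it closes. Leave it open.
Things that resemble listed ones, but are neither listed nor needed, are in the scene too. Of the things shaped like the plate, the metal one is meant.

How it is judged:
By the outcome, as a careful person would: the job done as asked, in the order asked, and still so for the second after the job is handed in, with the robot touching nothing.
It also fails if it takes over 42 s, if anything falls off the work surface, if the arm or the gripper's body presses on something with over 40 N, if the wrist force passes 120 N, or if a joint passes its speed limit or range.

## Working session

There is one attempt and no reset: what is moved stays moved. The work goes in short steps, each a Python script; the robot and the scene stay as the last script left them, time stands still between calls to the robot, and variables do not carry over. Pictures are saved under pics/ and viewed, about 8 in all and at most 12, crops included, and the job is handed in when it is done.

```bash
mkdir -p pics; ls
cat > h.py <<'E'
import numpy as np, cv2
from workcell import *
def cloud(c):
    h,w=c["range_z"].shape
    u,v=np.meshgrid(np.arange(w),np.arange(h))
    K=np.array([[c["fx"],0,c["cx"]],[0,c["fy"],c["cy"]],[0,0,1]],float)
    p=cv2.undistortPoints(np.stack([u,v],-1).reshape(-1,1,2).astype(np.float64),K,np.array(c["dist_coeffs"],float)).reshape(h,w,2)
    z=c["range_z"]
    P=np.stack([p[...,0]*z,-p[...,1]*z,-z,np.ones_like(z)],-1)
    W=P@np.array(c["cam_to_world"]).T
    W=W[...,:3].copy(); W[z<=0]=np.nan
    return W
E
python3 - <<'E'
from h import *
for n in("top","side"):
    c=camera(n); cv2.imwrite(f"pics/{n}0.png",c["image"]); np.savez(f"{n}0.npz",W=cloud(c),im=c["image"]); print(n,np.round(c["cam_to_world"],2).tolist(),c["fx"],c["dist_coeffs"])
print(read_state())
E
```

```text
pics
top [[-0.02, 1.0, -0.06, 495.37], [-1.0, -0.02, 0.0, 55.67], [-0.0, 0.06, 1.0, 1227.13], [0.0, 0.0, 0.0, 1.0]] 455.1939462646279 [-0.1146504  0.         0.         0.         0.       ]
side [[1.0, 0.03, -0.01, 541.22], [-0.02, 0.56, -0.83, -807.6], [-0.02, 0.83, 0.56, 707.8], [0.0, 0.0, 0.0, 1.0]] 396.2816166005342 [-0.05261922  0.          0.          0.          0.        ]
{'time': 0.1, 'qpos': array([ 1.05675869,  0.52194233, -0.03629963,  1.59989168,  0.02117466,
        1.02111738, -0.11278873]), 'qvel': array([-0.00036274, -0.00192231, -0.00066769, -0.00244972, -0.00021547,
       -0.00033317,  0.00167199]), 'joint_efforts': array([ 2.41917922e-03, -9.28490710e+01,  1.98260486e+00, -3.70536304e+01,
        1.79498788e-02,  5.30548146e-03, -1.81652445e-05]), 'eef_pos': array([ 268.20711449, -564.1804653 ,  194.21238522]), 'tool_rot': array([[ 4.29373758e-01, -9.03126765e-01, -4.71460503e-04],
       [-9.03126364e-01, -4.29374013e-01,  8.53153394e-04],
       [-9.72938553e-04,  5.94667309e-05, -9.99999525e-01]]), 'ft_force': array([-0.0396741 ,  0.14261788, -0.59769088]), 'torque': array([ 0.01555489, -0.02358008, -0.03741714]), 'finger_gap': 85.07765036778355}
```

View pics/top0.png

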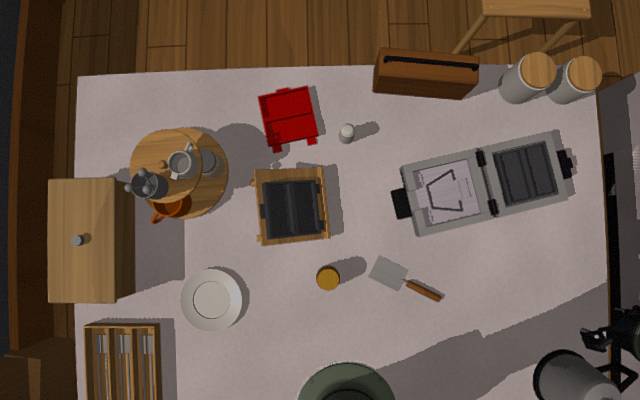

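View pics/side0.png

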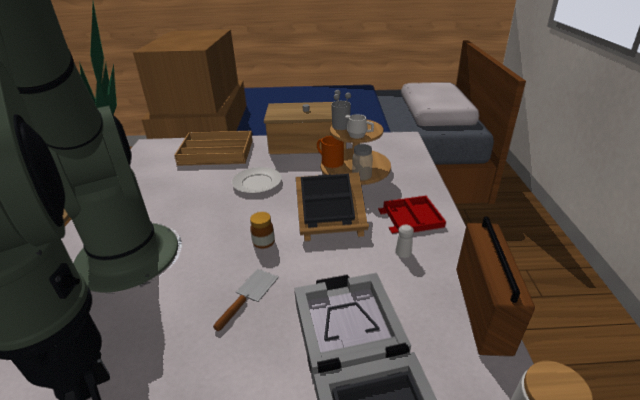

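Top view: plate on stand at about (293,208), lugs toward image right (world −y). The toaster's empty half is at (445,197) and its lid at (525,173). The red look-alike is at (288,118). Next I measure with the depth cloud.

Run:
```python
from h import *
d=np.load("top0.npz"); W=d["W"]; im=d["im"]
print("table",np.round(W[300,150],1),W[150,400])
# toaster lower half walls
sub=np.zeros(im.shape[:2],bool); sub[130:245,385:580]=True
Z=W[...,2]
m=sub&(Z>50)
pts=W[m][:,:2].astype(np.float32)
r=cv2.minAreaRect(pts); print("toaster all>50",r,"\n",np.round(cv2.boxPoints(r),1))
m2=sub&(Z>60)&(Z<69); 
sub2=np.zeros_like(sub); sub2[150:245,395:480]=True
pts=W[m2&sub2][:,:2].astype(np.float32); r=cv2.minAreaRect(pts); print("walls",r,np.round(cv2.boxPoints(r),1).tolist())
# plate
g=im.max(-1); s=np.zeros_like(sub); s[165:248,250:335]=True
pm=(s&(g<75)).astype(np.uint8)
n,l,st,ce=cv2.connectedComponentsWithStats(pm); k=1+st[1:,4].argmax(); print(st[k],ce[k])
P=W[l==k]; P=P[~np.isnan(P).any(1)]; print(len(P),P.min(0),P.max(0),np.median(P,0))
sm=s&(Z>8); r=cv2.minAreaRect(W[sm][:,:2].astype(np.float32)); print("stand",r)
a=cv2.resize(im[155:250,245:340],None,fx=4,fy=4,interpolation=2); b=cv2.resize(im[150:245,385:480],None,fx=4,fy=4,interpolation=2)
cv2.imwrite("pics/c1.png",np.clip(np.hstack([a,b]).astype(float)*1.6,0,255).astype(np.uint8))
```

```text
table [311.1 526.    0.7] [ 704.29031955 -164.97439567    1.77001559]
toaster all>50 ((608.5368041992188, -399.1625061035156), (192.01365661621094, 459.2333068847656), 11.787334442138672) 
 [[ 467.6 -194. ]
 [ 561.5 -643.5]
 [ 749.4 -604.3]
 [ 655.6 -154.8]]
walls ((582.5083618164062, -273.56048583984375), (190.00962829589844, 204.79898071289062), 12.456748008728027) [[467.70001220703125, -194.10000610351562], [511.79998779296875, -394.0], [697.4000244140625, -353.1000061035156], [653.2000122070312, -153.10000610351562]]
[ 259  178   66   61 3193] [290.99342311 208.25869089]
3178 [475.14622869  47.34871504  29.29612635] [629.21666637 206.14557155 129.18754384] [547.18196908 129.75435104  86.01606352]
stand ((557.3541259765625, 137.92689514160156), (190.816650390625, 197.79702758789062), 5.1179118156433105)
```

View pics/c1.png

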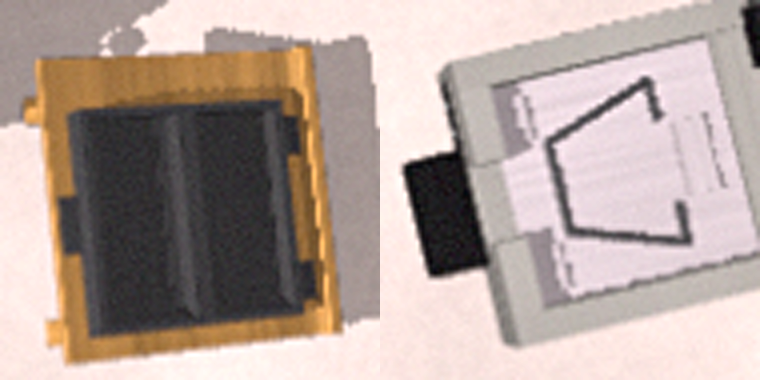

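Crop: the plate's ridge runs at about (185,215) in the left part. Its lugs are on the right, and its spout is on the left at (70,225). The toaster's hollow, spout gap and handle are clear. Two toaster estimates agree within about 2 mm. Now I refine both frames.

Run:
```python
from h import *
d=np.load("top0.npz"); W=d["W"]; im=d["im"]; Z=W[...,2]
g=im.max(-1); s=np.zeros(g.shape,bool); s[165:248,250:335]=True
pm=(s&(g<75)).astype(np.uint8); n,l,st,ce=cv2.connectedComponentsWithStats(pm); k=1+st[1:,4].argmax()
P=W[l==k]; P=P[~np.isnan(P).any(1)]
def R(yaw,t):
    xh=np.array([np.sin(yaw),-np.cos(yaw),0]); z=np.array([0,0,1.])
    x=np.cos(t)*xh-np.sin(t)*z; zz=np.sin(t)*xh+np.cos(t)*z
    return np.stack([x,np.cross(zz,x),zz],1)
# floor plane by RANSAC-like: iterative on residual
yaw=np.radians(5.1); Rp=R(yaw,.5); Q=P@Rp
hz,e=np.histogram(Q[:,2],bins=np.arange(Q[:,2].min(),Q[:,2].max()+2,2)); print(list(zip(np.round(e[:-1],0),hz)))
z0=e[hz.argmax()]+1
F=Q[abs(Q[:,2]-z0)<4]; A=np.c_[F[:,:2],np.ones(len(F))]; c,*_=np.linalg.lstsq(A,F[:,2],rcond=None); print("tilt residual slopes",c)
r=cv2.minAreaRect(Q[:,:2].astype(np.float32)); print("all (w spout, lugs: expect 172x140)",r)
U=Q[Q[:,2]>z0+12]; r=cv2.minAreaRect(U[:,:2].astype(np.float32)); print("rim",r,"z",np.median(U[:,2])-z0)
# ridge: high points away from rim
cx,cy=r[0]; m=(abs(Q[:,0]-cx)<25)&(abs(Q[:,1]-cy)<55)&(Q[:,2]>z0+12)
G=Q[m]; print("ridge",len(G),np.median(G,0),np.polyfit(G[:,1],G[:,0],1),G[:,0].min(),G[:,0].max())
# toaster long side edges: z>60 points, mask edges
s=np.zeros(g.shape,bool); s[130:245,385:580]=True
T=W[s&(Z>55)&(Z<80)]
for yd in (11.5,12,12.5):
    y=np.radians(yd); Rt=R(y,0); q=T@Rt
    out=[]
    for lo,hi in ((-1e9,0),):
        xs=q[:,0]; b=np.arange(xs.min()+5,xs.max()-5,6)
        mx=np.array([q[(xs>=a)&(xs<a+6),1].max() for a in b]); mn=np.array([q[(xs>=a)&(xs<a+6),1].min() for a in b])
    print(yd,"slopes",np.polyfit(b,mx,1)[0],np.polyfit(b,mn,1)[0],"y mid",(np.median(mx)+np.median(mn))/2,"w",np.median(mx)-np.median(mn),"x",xs.min(),xs.max())
np.savez("fits.npz",P=P)
```

```text
[(np.float64(19.0), np.int64(4)), (np.float64(21.0), np.int64(31)), (np.float64(23.0), np.int64(127)), (np.float64(25.0), np.int64(485)), (np.float64(27.0), np.int64(703)), (np.float64(29.0), np.int64(576)), (np.float64(31.0), np.int64(220)), (np.float64(33.0), np.int64(79)), (np.float64(35.0), np.int64(59)), (np.float64(37.0), np.int64(48)), (np.float64(39.0), np.int64(81)), (np.float64(41.0), np.int64(151)), (np.float64(43.0), np.int64(262)), (np.float64(45.0), np.int64(233)), (np.float64(47.0), np.int64(92)), (np.float64(49.0), np.int64(26)), (np.float64(51.0), np.int64(1))]
tilt residual slopes [1.40322079e-04 1.79412424e-03 2.76180729e+01]
all (w spout, lugs: expect 172x140) ((-104.95079040527344, 559.32666015625), (176.02432250976562, 144.35845947265625), 0.39438915252685547)
rim ((-110.06661224365234, 557.0672607421875), (139.87130737304688, 142.08885192871094), 89.67620086669922) z 16.590911156293405
ridge 233 [-111.41203674  555.36029927   46.32473037] [ 5.94944872e-03 -1.14280934e+02] -117.57821478726028 -102.69115124899453
11.5 slopes 0.006241044437090864 0.0015509515177784356 y mid 516.9945235487924 w 187.76982158327866 x 283.31221316426115 701.7124993808202
12 slopes -0.002775023133372194 -0.007293265356865025 y mid 512.7593584430297 w 187.92692450783068 x 287.0104104318417 706.2061732541531
12.5 slopes -0.010872732465566354 -0.015988743002069893 y mid 508.5258368512948 w 187.3286280589585 x 290.68675074546184 710.9251781865911
```

Plate tilt of 0.5 rad confirmed, rim 140×142 mm, ridge 46.3 mm measured against 45.6 expected. Next I cross-check the toaster with the hollow's inner edges from both cameras, and test IK.

```bash
cat >> h.py <<'E'
def R(yaw,t):
    xh=np.array([np.sin(yaw),-np.cos(yaw),0]); z=np.array([0,0,1.])
    x=np.cos(t)*xh-np.sin(t)*z; zz=np.sin(t)*xh+np.cos(t)*z
    return np.stack([x,np.cross(zz,x),zz],1)
YP=np.radians(5.1); RP=R(YP,.5); OP=RP@np.array([-110.2,557.,21.7])
YT=np.radians(11.7); OT=R(YT,0)@np.array([380.5,515.3,0.])
def tool(Rpl,flip=False):   # jaws along plate x, fingers along -z
    sg=-1 if flip else 1
    x=sg*Rpl[:,0]; z=-Rpl[:,2]; return np.stack([x,np.cross(z,x),z],1)
E
python3 - <<'E'
from h import *
print("plate",OP,"toaster",OT)
for n in("top","side"):
    W=np.load(n+"0.npz")["W"]; q=(W-OT)@R(YT,0)
    x,y,z=q[...,0],q[...,1],q[...,2]
    near=(abs(x)<125)&(abs(y)<110)
    hi=near&(z>57)&(z<75)
    print(n,"z wall med",np.median(z[hi]))
    b=np.arange(-60,61,8)
    rows=[]
    for a in b:
        m=hi&(abs(y-a)<4)
        xs=np.sort(x[m]); 
        f=xs[xs<0]; r=xs[xs>0]
        rows.append([a,len(f) and f[0],len(f) and f[-1],len(r) and r[0]])
    print(np.round(rows,0).tolist())
    rows=[]
    for a in np.arange(-60,61,20):
        m=hi&(abs(x-a)<5); ys=np.sort(y[m]); f=ys[ys<0]; r=ys[ys>0]
        rows.append([a,*( (f[0],f[-1]) if len(f) else (0,0)),*((r[0],r[-1]) if len(r) else (0,0))])
    print(np.round(rows,0).tolist())
    Wp=(W-OP)@RP; m=(abs(Wp[...,0])<25)&(abs(Wp[...,1])<60)&(Wp[...,2]>17)&(Wp[...,2]<30)
    print("ridge in plate frame",np.round(Wp[m].mean(0),1),Wp[m][:,0].min(),Wp[m][:,0].max())
for flip in(0,1):
    for nm,O,Rr in (("grasp",OP,RP),("up",OP+[0,0,150],RP),("over",OT+[0,0,200],R(YT,.35)),("in",OT+[0,0,75],R(YT,.35)),("home",OT+[0,0,46],R(YT,0))):
        q=inverse_kinematics(O+8*Rr[:,2],tool(Rr,flip)); print(flip,nm,None if q is None else np.round(q,2))
E
```

```text
plate [547.12275655 135.47850742  71.87623595] toaster [ 581.7540802  -268.09798614    0.        ]
top z wall med 64.84698123792941
[[-60.0, -92.0, -74.0, 77.0], [-52.0, -93.0, -75.0, 78.0], [-44.0, -92.0, -74.0, 79.0], [-36.0, -94.0, -74.0, 77.0], [-28.0, -93.0, -76.0, 77.0], [-20.0, 0.0, 0.0, 78.0], [-12.0, 0.0, 0.0, 77.0], [-4.0, 0.0, 0.0, 77.0], [4.0, 0.0, 0.0, 77.0], [12.0, 0.0, 0.0, 77.0], [20.0, 0.0, 0.0, 77.0], [28.0, -94.0, -72.0, 75.0], [36.0, -94.0, -74.0, 76.0], [44.0, -94.0, -72.0, 76.0], [52.0, -94.0, -72.0, 77.0], [60.0, -94.0, -72.0, 77.0]]
[[-60.0, -94.0, -76.0, 73.0, 93.0], [-40.0, -94.0, -76.0, 73.0, 94.0], [-20.0, -94.0, -77.0, 73.0, 94.0], [0.0, -95.0, -76.0, 73.0, 94.0], [20.0, -93.0, -76.0, 73.0, 95.0], [40.0, -94.0, -76.0, 74.0, 94.0], [60.0, -94.0, -76.0, 74.0, 95.0]]
ridge in plate frame [-0.9 -1.2 24.1] -7.378214787260257 7.508848751005479
side z wall med 66.37373450642974
[[-60.0, -93.0, -71.0, 78.0], [-52.0, -93.0, -71.0, 79.0], [-44.0, -94.0, -71.0, 80.0], [-36.0, -92.0, -70.0, 79.0], [-28.0, -92.0, -71.0, 79.0], [-20.0, 0.0, 0.0, 79.0], [-12.0, 0.0, 0.0
[... 363 characters left out ...]
-73.0, 75.0, 96.0], [20.0, -94.0, -73.0, 76.0, 97.0], [40.0, -94.0, -73.0, 75.0, 96.0], [60.0, -94.0, -73.0, 76.0, 96.0]]
ridge in plate frame [ 3.2 -0.1 24.8] -5.433316137986069 9.150495239458527
0 grasp [ 0.2   0.66 -0.32  1.87 -0.48  0.71 -1.16]
0 up [ 0.18  0.45 -0.29  1.76 -0.45  1.   -1.3 ]
0 over [ 0.55  0.7  -0.09  1.3  -0.22  1.37 -0.83]
0 in [ 0.57  0.82 -0.13  1.4  -0.19  1.15 -0.8 ]
0 home [ 0.36  0.71 -0.04  1.66  0.03  0.77 -1.06]
1 grasp [ 0.53  0.79 -0.82  1.85  0.07  0.68  1.49]
1 up [ 0.67  0.63 -1.03  1.74  0.04  0.96  1.39]
1 over [ 0.94  0.82 -0.85  1.28  0.27  1.42  1.94]
1 in [ 0.94  0.95 -0.83  1.37  0.36  1.23  1.93]
1 home [ 0.78  0.8  -0.7   1.64  0.61  0.93  1.63]
```

Frames agree within about 2 mm across both cameras. I move to grasp.

```bash
sed -i 's/515.3,0.\])/515.3,0.])+R(YT,0)[:,0]/; s/-110.2,557.,21.7/-109.5,556.5,21.8/' h.py
python3 - <<'E'
from h import *
T=tool(RP); zp=RP[:,2]
movep(OP+140*zp,T); print(read_state()["time"],read_state()["eef_pos"])
print("guard",movel(OP+35*zp,max_speed=120,guard=15)); 
print("guard",movel(OP+8.5*zp,max_speed=40,guard=12)); s=read_state(); print(s["time"],(s["eef_pos"]-OP)@RP,s["ft_force"])
c=camera("side"); cv2.imwrite("pics/s1.png",c["image"])
cv2.imwrite("pics/s1c.png",cv2.resize(c["image"][130:270,250:420],None,fx=4,fy=4,interpolation=2))
E
```

```text
2.4833 [552.8173147   67.02539512 194.44472861]
guard False
guard False
4.3167 [0.05434574 0.0532502  8.59338139] [ 0.19019734  0.65466222 -0.67811365]
```

View pics/s1c.png

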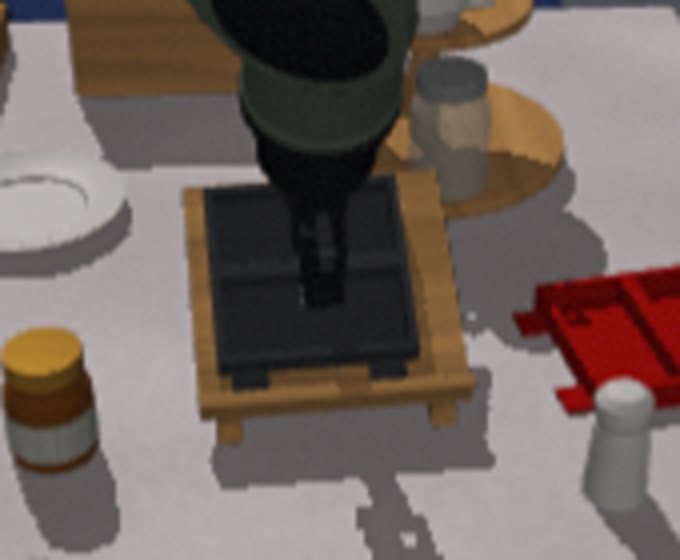

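The fingers are inside the pan straddling the ridge, with the near finger at (322,290) and the ridge at y≈268. No contact so far. I clamp and lift.

Run:
```python
from h import *
clamp(); s=read_state(); print(s["time"],s["finger_gap"],s["ft_force"],(s["eef_pos"]-OP)@RP)
movel(s["eef_pos"]+[0,0,30],max_speed=60); movel(s["eef_pos"]+[0,0,150],max_speed=150)
s=read_state(); print(s["time"],s["finger_gap"],s["ft_force"])
Rt=R(YT,.35); xt=R(YT,0)[:,0]
O=OT-14*xt+[0,0,180]; movep(O+8.5*Rt[:,2],tool(Rt)); wait(.2)
s=read_state(); print(s["time"],s["finger_gap"],s["ft_force"],s["eef_pos"]-O-8.5*Rt[:,2])
for n in("top","side"):
    c=camera(n); W=cloud(c); np.savez(n+"1.npz",W=W,im=c["image"]); cv2.imwrite(f"pics/{n}2.png",c["image"])
    q=(W-O)@Rt; m=(abs(q[...,0])<110)&(abs(q[...,1])<95)&(q[...,2]>-12)&(q[...,2]<27)
    p=q[m]; rr=cv2.minAreaRect(p[:,:2].astype(np.float32)); print(n,len(p),"allrect",rr)
    for lo,hi in((-12,-4),(-4,3),(3,9),(9,18),(18,27)):
        k=p[(p[:,2]>=lo)&(p[:,2]<hi)]
        if len(k): print(lo,len(k),np.round(k.min(0)),np.round(k.max(0)))
a,b=[cv2.imread(f"pics/{n}2.png") for n in("top","side")]
cv2.imwrite("pics/c2.png",np.hstack([cv2.resize(a[110:290,360:550],(380,360)),cv2.resize(b[190:400,230:450],(380,360))]))
```

```text
5.1333 -0.4016297597252145 [0.29024172 0.78853916 0.0653412 ] [-0.01585187  0.02113008  8.51060221]
6.7333 -0.17557312498071254 [ 0.1859357  -0.15208111  0.11188862]
8.3667 0.23195876897878226 [ 0.78531109 -0.54829257  0.2482959 ] [0.34273635 0.96162539 0.32462709]
top 0 allrect ((0.0, 0.0), (0.0, 0.0), 0.0)
side 0 allrect ((0.0, 0.0), (0.0, 0.0), 0.0)
```

View pics/c2.png

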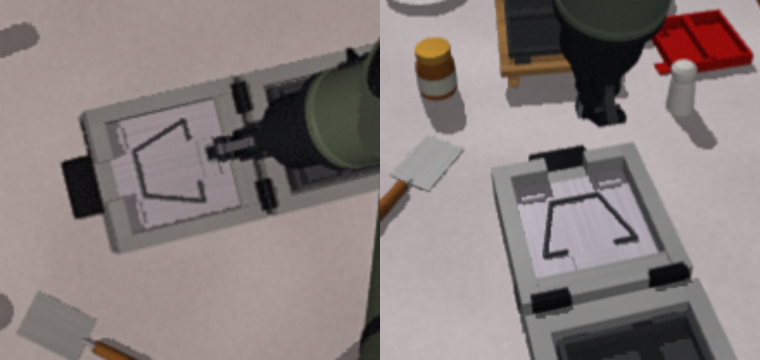

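The jaws shut empty (gap −0.4 mm) and my script should have stopped there. The plate looks still to be on the stand. I check where the fingertips show against the reported TCP, and whether the plate moved.

Run:
```python
from h import *
s=read_state(); Rt=s["tool_rot"]; p=s["eef_pos"]; print(p, grip_point_offset, s["finger_gap"]); print(np.round(Rt,3))
for n in("top","side"):
    W=np.load(n+"1.npz")["W"]; q=(W-p)@Rt
    m=(abs(q[...,0])<50)&(abs(q[...,1])<40)&(q[...,2]>-60)&(q[...,2]<40)
    k=q[m]; print(n,len(k))
    for lo in range(-60,40,10):
        j=k[(k[:,2]>=lo)&(k[:,2]<lo+10)]
        if len(j): print(lo,len(j),np.round(j.min(0)),np.round(j.max(0)))
    for t in("0","1"):
        Wp=(np.load(n+t+".npz")["W"]-OP)@RP; m=(abs(Wp[...,0])<25)&(abs(Wp[...,1])<60)&(Wp[...,2]>17)&(Wp[...,2]<30)
        r=(abs(Wp[...,0])<100)&(abs(Wp[...,1])<80)&(Wp[...,2]>18)&(Wp[...,2]<26)
        print(n,t,"ridge",np.round(Wp[m].mean(0),1) if m.any() else None,"rim",cv2.minAreaRect(Wp[r][:,:2].astype(np.float32)))
c=np.load("side1.npz")["im"]; cv2.imwrite("pics/s2c.png",cv2.resize(c[130:270,250:420],None,fx=4,fy=4,interpolation=2))
```

```text
[ 579.88789948 -257.69230268  188.17977569] -18.700000000000003 -0.05804580655007597
[[ 0.191 -0.979 -0.07 ]
 [-0.92  -0.203  0.336]
 [-0.343 -0.    -0.939]]
top 49
-60 21 [-17. -10. -59.] [ -7.  10. -51.]
-50 23 [-17. -11. -50.] [ -6.  11. -41.]
-40 5 [ -8. -10. -40.] [ -6.  11. -36.]
top 0 ridge [-1.5 -1.2 24. ] rim ((13.77490234375, 0.0437164306640625), (157.28822326660156, 170.83753967285156), 89.60969543457031)
top 1 ridge [-1.7 -0.5 24. ] rim ((13.120376586914062, -0.2055206298828125), (158.01681518554688, 171.40171813964844), 89.79681396484375)
side 39
-60 22 [ -5.   4. -59.] [ 15.  10. -50.]
-50 15 [ -3.   4. -50.] [ 13.  10. -42.]
-40 2 [  6.   5. -37.] [  7.   7. -35.]
side 0 ridge [ 2.5  0.1 24.7] rim ((14.919319152832031, 0.2179412841796875), (170.0672607421875, 156.01324462890625), 0.03844498470425606)
side 1 ridge [  2.5 -24.3  24.8] rim ((14.66217041015625, -24.69409942626953), (105.86726379394531, 170.0651397705078), 89.92935943603516)
```

View pics/s2c.png

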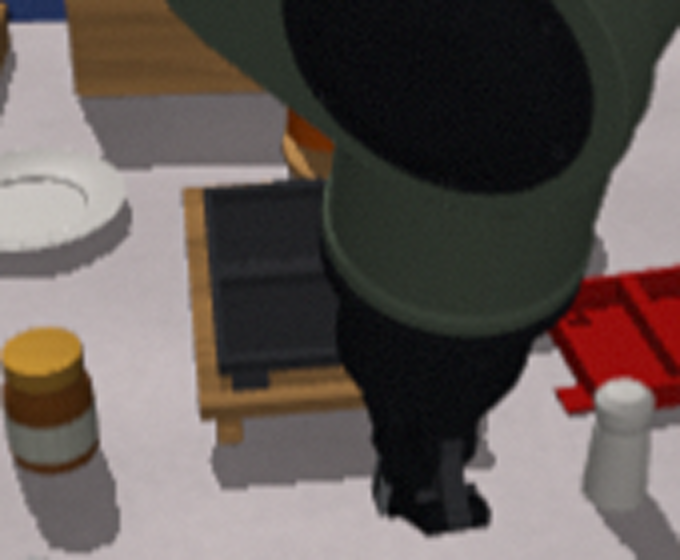

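The plate hasn't moved: the top view puts the ridge within 0.2 mm of before, and in the side view the arm occludes part of it. The visible fingertips seem to end about 35 mm short of the reported TCP. I mark the TCP in both views.

Run:
```python
from h import *
s=read_state(); Rt=s["tool_rot"]; p=s["eef_pos"]; o=[]
for n in("top","side"):
    c=camera(n); im=c["image"]; M=np.linalg.inv(np.array(c["cam_to_world"]))
    K=np.array([[c["fx"],0,c["cx"]],[0,c["fy"],c["cy"]],[0,0,1]],float)
    P=np.array([p+Rt[:,2]*z for z in(0,-19,-35)]); C=P@M[:3,:3].T+M[:3,3]; C=C*[1,-1,-1]
    uv=cv2.projectPoints(C,np.zeros(3),np.zeros(3),K,np.array(c["dist_coeffs"]))[0].reshape(-1,2); print(n,uv.round(1).tolist())
    u,v=uv[1].round().astype(int); F=6
    cr=im[v-28:v+28,u-32:u+32]; cr=np.clip(cv2.resize(cr,None,fx=F,fy=F,interpolation=0).astype(float)*2,0,255).astype(np.uint8)
    for (a,b),col in zip(uv,((0,0,255),(0,255,0),(255,0,0))):
        cv2.circle(cr,(int((a-u+32)*F),int((b-v+28)*F)),4,col,2)
    o.append(cr)
cv2.imwrite("pics/tip.png",np.hstack(o))
```

```text
top [[455.5, 188.6], [460.5, 187.3], [464.9, 186.1]]
side [[345.9, 264.6], [346.9, 259.9], [347.8, 255.7]]
```

View pics/tip.png

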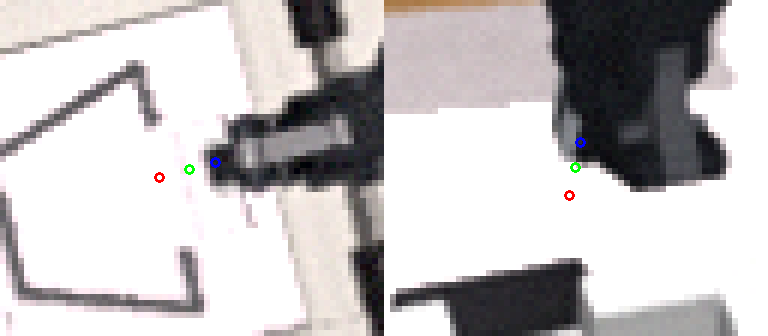

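Run:
```python
from h import *
s=read_state(); Rt=s["tool_rot"]; p=s["eef_pos"]; print(s["time"],s["finger_gap"],s["qpos"].round(2),p)
for n,px in(("side",[(359,262),(370,260),(364,250),(346,254),(345,250),(360,240),(355,225)]),("top",[(464,186),(466,183),(466,190),(473,185),(480,183),(490,180),(500,180)])):
    c=camera(n); W=cloud(c)
    for u,v in px: print(n,u,v,c["image"][v,u],W[v,u].round(0),((W[v,u]-p)@Rt).round(0))
    q=(W-p)@Rt; m=(abs(q[...,0])<70)&(abs(q[...,1])<70)&(q[...,2]>-60)&(q[...,2]<40)&(W[...,2]>100); k=q[m]
    for lo in range(-60,40,10):
        j=k[(k[:,2]>=lo)&(k[:,2]<lo+10)]
        if len(j): print(lo,len(j),np.round(j.min(0)),np.round(j.max(0)))
```

```text
8.5667 -0.05605099793325559 [ 0.53  0.7  -0.09  1.35 -0.22  1.32 -0.83] [ 579.78088097 -257.96130973  188.06865271]
side 359 262 [18 16 15] [ 593. -359.  289.] [  61.    8. -129.]
side 370 260 [18 16 15] [ 610. -355.  288.] [  61.  -10. -129.]
side 364 250 [42 40 38] [ 601. -346.  301.] [  46.   -3. -138.]
side 346 254 [70 68 66] [ 578. -286.  240.] [  7.   8. -58.]
side 345 250 [53 50 49] [ 576. -287.  250.] [  4.  10. -68.]
side 360 240 [21 17 18] [ 594. -347.  323.] [  39.    4. -157.]
side 355 225 [14 13 12] [ 585. -357.  359.] [  34.   15. -195.]
-60 21 [ -6.   5. -60.] [ 15.  10. -51.]
-50 15 [ -2.   6. -49.] [ 14.  10. -41.]
-40 1 [  7.   5. -38.] [  7.   5. -38.]
top 464 186 [30 28 29] [ 581. -263.  236.] [-12.  -1. -47.]
top 466 183 [50 49 50] [ 587. -263.  248.] [-14.  -6. -59.]
top 466 190 [ 98  97 101] [ 573. -268.  233.] [ -8.   9. -45.]
top 473 185 [62 58 60] [ 575. -251.  329.] [ -55.    3. -130.]
top 480 183 [75 74 76] [ 578. -264.  334.] [ -45.    3. -139.]
top 490 180 [27 25 25] [ 582. -278.  352.] [ -37.    2. -161.]
top 500 180 [25 20 23] [ 579. -288.  378.] [ -37.    7. -188.]
-60 20 [-15.  -8. -60.] [ -7.   8. -50.]
-50 23 [-15.  -9. -50.] [ -5.  12. -40.]
-40 3 [ -9. -10. -40.] [ -6.   8. -39.]
```

Both cameras show the fingertips ending about 37 mm short of the reported TCP, which explains the miss. I'll get the exact value by touching the pan floor with shut fingers, then regrasp at the corrected depth.

```bash
cat > g.py <<'E'
from h import *
T=tool(RP); zp=RP[:,2]; xp=RP[:,0]
B=OP-33*xp
movep(B+100*zp,T)
movel(B-10*zp,max_speed=150,guard=15)
hit=movel(B-45*zp,max_speed=25,guard=5); s=read_state(); d=((s["eef_pos"]-OP)@RP)[2]; print(s["time"],hit,d,s["ft_force"])
assert hit and -40<d<-20
off=6-d; print("tip offset",off)
movel(OP-33*xp+(d+30)*zp,max_speed=100)
open_gripper()
movel(OP+(d+30)*zp,max_speed=100)
print(movel(OP+(d+2.5)*zp,max_speed=50,guard=12))
clamp(); s=read_state(); print(s["time"],s["finger_gap"],s["ft_force"],(s["eef_pos"]-OP)@RP)
E
python3 g.py
```

```text
11.75 True -28.82771693355835 [-2.51004504 -3.78319341 10.76897406]
tip offset 34.82771693355835
False
14.8333 10.392914691567414 [-1.55516096 -2.51446372  5.99834869] [ -0.08696618   0.05030464 -26.06139533]
```

Gripped, gap 10.4 mm on the 12 mm ridge. I lift, verify the hold, and move over the toaster.

```bash
cat >> h.py <<'E'
ZG=-26.1   # plate-frame z of the reported TCP in the grasp
E
python3 - <<'E'
from h import *
s=read_state(); p=s["eef_pos"]
movel(p+[0,0,25],max_speed=60); movel(p+[0,0,140],max_speed=150)
s=read_state(); print(s["time"],s["finger_gap"],s["ft_force"],s["torque"])
assert s["finger_gap"]>7
Rt=R(YT,.35); xt=R(YT,0)[:,0]
O=OT-14*xt+[0,0,150]; movep(O+ZG*Rt[:,2],tool(Rt)); wait(.3)
s=read_state(); print(s["time"],s["finger_gap"],s["ft_force"],s["eef_pos"]-O-ZG*Rt[:,2])
a=[]
A=s["tool_rot"]; Rm=np.stack([A[:,0],-A[:,1],-A[:,2]],1); Oa=s["eef_pos"]-ZG*Rm[:,2]
for n in("top","side"):
    c=camera(n); W=cloud(c); np.savez(n+"2.npz",W=W,im=c["image"],O=Oa,R=Rm); 
    q=(W-Oa)@Rm; m=(abs(q[...,0])<110)&(abs(q[...,1])<95)&(q[...,2]>-14)&(q[...,2]<30); k=q[m]
    print(n,len(k),cv2.minAreaRect(k[:,:2].astype(np.float32)))
    f=k[(abs(k[:,0])<58)&(abs(k[:,1])<58)&(k[:,2]<13)]
    if len(f)>20: print(" floor z (6)",np.median(f[:,2]),"tilt",np.linalg.lstsq(np.c_[f[:,:2],np.ones(len(f))],f[:,2],rcond=None)[0])
    r=k[k[:,2]>17]; print(" rim",cv2.minAreaRect(r[:,:2].astype(np.float32)),np.median(r[:,2]))
    for nm,sel in(("spout",(k[:,0]<-73)),("lug-",(k[:,0]>74)&(k[:,1]<-20)),("lug+",(k[:,0]>74)&(k[:,1]>20))):
        j=k[sel]; 
        if len(j): print(" ",nm,len(j),j.min(0).round(1),j.max(0).round(1),j.mean(0).round(1))
    im=c["image"]; a.append(cv2.resize(im[110:290,350:560] if n=="top" else im[170:380,240:450],(390,390)))
cv2.imwrite("pics/c3.png",np.clip(np.hstack(a)*1.5,0,255).astype(np.uint8))
E
```

```text
16.325 10.159307813091221 [-0.40361778 -0.37525098 -4.85383507] [-0.96004891 -0.10899225  0.02607994]
18.0833 10.316603396658184 [ 0.17094562 -0.60682302 -4.68598606] [0.20410929 0.51958741 0.20741692]
top 2946 ((3.2780303955078125, 0.62689208984375), (141.51158142089844, 178.6477508544922), 89.90827941894531)
 floor z (6) 6.958790661993583 tilt [-5.59606525e-04  2.81561090e-03  6.99445723e+00]
 rim ((-0.6086883544921875, 0.41625213623046875), (145.87368774414062, 141.77981567382812), 0.2683471441268921) 22.836315195509982
  spout 88 [-86.  -68.2  -0.3] [-73.   60.9  24.9] [-78.4  -0.7   6.8]
  lug- 13 [ 83.  -59.6   4.5] [ 89.7 -37.    9.3] [ 87.4 -46.3   6.2]
  lug+ 22 [84.  36.5  2.6] [92.7 62.2  9.5] [87.4 49.4  6.5]
side 4256 ((5.0562744140625, 2.75653076171875), (172.4534912109375, 141.1842498779297), 0.03734010085463524)
 floor z (6) 8.630894797168361 tilt [8.94167543e-03 3.43013484e-03 8.54070315e+00]
 rim ((0.43410491943359375, 2.753509521484375), (141.13912963867188, 141.1842498779297), 0.03734010085463524) 24.651701374310417
  spout 4 [-81.2 -14.9   5.6] [-79.1  -8.6   8.6] [-80.3 -11.8   6.7]
  lug- 143 [ 74.  -58.6   1.5] [ 90.5 -32.4  10.2] [ 82.9 -45.7   7.2]
  lug+ 136 [74.  37.8  1.6] [91.3 63.7 10.5] [82.9 50.2  7.5]
```

View pics/c3.png

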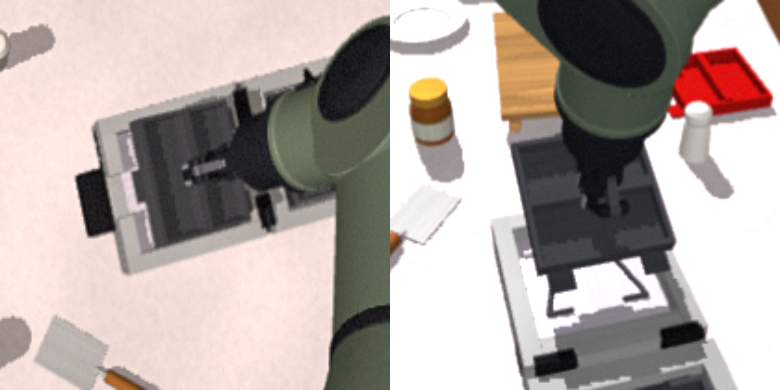

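Plate is held square. Relative to the toaster it sits about 1.5 mm to +y and 2.1 mm high of assumed, and both cameras agree on this. I apply those corrections, lower the lugs in front of the lip and slide them under.

```bash
cat >> h.py <<'E'
def go(ox,oz,th,speed,guard=None,dy=-1.5,dz=-2.1):
    """plate origin to toaster (ox,0,oz), pitched th (rear down)"""
    Rt=R(YT,th); O=OT+R(YT,0)@np.array([ox,dy,oz])+(ZG+dz)*Rt[:,2]
    h=movel(O,frame=tool(Rt),max_speed=speed,guard=guard); s=read_state()
    e=(s["eef_pos"]-O)@R(YT,0)
    print(f"t{s['time']:.2f} hit{h} gap{s['finger_gap']:.1f} F(toaster){(s['ft_force']@R(YT,0)).round(1)} M{s['torque'].round(2)} err{e.round(1)}"); return h
E
python3 - <<'E'
from h import *
go(-14,105,.35,80)
if not go(-14,75,.35,25,8):
    go(-1,75,.35,15,8)
a=[]
for n in("top","side"):
    im=camera(n)["image"]; a.append(cv2.resize(im[130:270,380:520] if n=="top" else im[230:370,270:410],(390,390),interpolation=2))
cv2.imwrite("pics/c4.png",np.clip(np.hstack(a)*1.7,0,255).astype(np.uint8))
E
```

```text
t18.93 hitFalse gap10.2 F(toaster)[ 0.4  0.  -4.1] M[-0.67 -0.12  0.07] err[0.1 0.2 0.2]
t20.27 hitFalse gap10.6 F(toaster)[-0.5  1.3 -4.6] M[-0.71 -0.17  0.  ] err[0.1 0.1 0.2]
t21.29 hitFalse gap10.5 F(toaster)[-0.1  0.5 -4.7] M[-0.69 -0.13 -0.01] err[-0.1  0.   0. ]
```

View pics/c4.png

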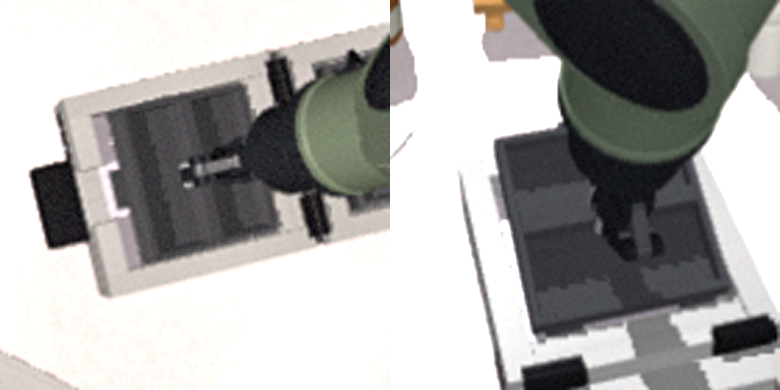

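Lugs are no longer visible in the side view: they are under the lip at about (700,310) and (560,350). The plate is centred and there was no contact. I lower the front edge.

Run:
```python
from h import *
tip=44; ok=True
for th in(.24,.14,.06):
    if go(-1+(.35-th)/.35,tip+90*np.sin(th)+(.35-th)*3,th,15,10): ok=False; break
if ok and not go(0,47.5,0,12,10): go(0,44,0,8,6)
a=[]
R0=R(YT,0)
for n in("top","side"):
    c=camera(n); im=c["image"]; W=cloud(c); q=(W-OT)@R0; k=q[(abs(q[...,0])<72)&(abs(q[...,1])<72)]
    f=k[(abs(k[:,0])<55)&(abs(k[:,1])<55)&(k[:,2]<60)&(k[:,2]>40)]; print(n,"floor (52)",np.median(f[:,2]),np.linalg.lstsq(np.c_[f[:,:2],np.ones(len(f))],f[:,2],rcond=None)[0])
    a.append(cv2.resize(im[130:270,380:520] if n=="top" else im[230:370,270:410],(390,390),interpolation=2))
cv2.imwrite("pics/c5.png",np.clip(np.hstack(a)*1.7,0,255).astype(np.uint8))
```

```text
t22.26 hitFalse gap10.5 F(toaster)[ 0.6  0.2 -4.8] M[-0.48  0.02 -0.02] err[ 0.2 -0.   0. ]
t23.05 hitFalse gap10.4 F(toaster)[ 0.3 -0.2 -5.7] M[-0.31 -0.05 -0.02] err[0.1 0.  0.1]
t23.71 hitFalse gap10.1 F(toaster)[ 0.   0.7 -4.3] M[-0.14 -0.07 -0.01] err[-0.   0.1  0.1]
t24.14 hitFalse gap10.2 F(toaster)[ 0.1  0.3 -4.4] M[-0.07 -0.08 -0.04] err[-0.2  0.1  0.1]
t24.43 hitTrue gap10.2 F(toaster)[-0.9 -0.5  8.2] M[ 0.14  0.27 -0.01] err[ 0.5 -0.   2.5]
top floor (52) 51.60505563477 [ 1.15776431e-02 -2.25023132e-03  5.19208275e+01]
side floor (52) 52.860352037001235 [-1.11627820e-02  5.14275403e-04  5.31751870e+01]
```

View pics/c5.png

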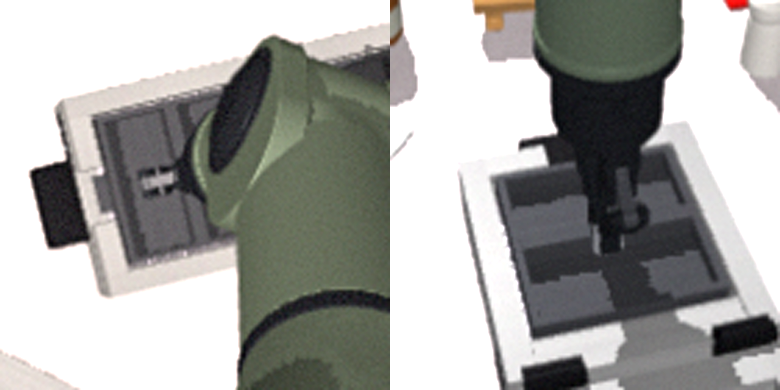

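Contact came at 46.5 mm, where the seat is 46 mm. Floor depth reads 51.6 and 52.9 mm (52 expected), so the plate is flat and home. I release and retreat straight up.

Run:
```python
from h import *
open_gripper(); s=read_state(); print(s["time"],s["finger_gap"],s["ft_force"])
p=s["eef_pos"]; movel(p+[0,0,40],max_speed=60); movel(p+[0,0,230],max_speed=180)
movep(p+[-150,120,230],s["tool_rot"])
wait(.2); s=read_state(); print(s["time"],s["ft_force"])
R0=R(YT,0); a=[]
for n in("top","side"):
    c=camera(n); im=c["image"]; W=cloud(c); q=(W-OT)@R0; k=q[(abs(q[...,0])<72)&(abs(q[...,1])<72)]
    f=k[(abs(k[:,0])<58)&(abs(k[:,1])<58)&(k[:,2]<59)&(k[:,2]>35)]; print(n,"floor (52)",np.median(f[:,2]),np.linalg.lstsq(np.c_[f[:,:2],np.ones(len(f))],f[:,2],rcond=None)[0])
    r=k[(abs(k[:,0])<25)&(abs(k[:,1])<55)&(k[:,2]>62)]; print("ridge (x0,z70)",r.mean(0))
    a.append(cv2.resize(im[130:270,380:520],(390,390),interpolation=2) if n=="top" else cv2.resize(im[100:400,200:500],(390,390)))
cv2.imwrite("pics/c6.png",np.clip(np.hstack(a)*1.5,0,255).astype(np.uint8))
```

```text
25.25 85.58870575684004 [ 0.47001691  0.1949206  -1.36108162]
28.2667 [0.98875278 0.4780794  0.11794237]
top floor (52) 51.56658546123049 [9.38619098e-05 6.26416529e-04 5.16179258e+01]
ridge (x0,z70) [-0.88753221 -0.65136173 69.13403511]
side floor (52) 52.98946381238801 [-7.99471401e-03  9.97263370e-04  5.30979415e+01]
ridge (x0,z70) [ 3.09917252 -0.59060851 69.38577994]
```

View pics/c6.png

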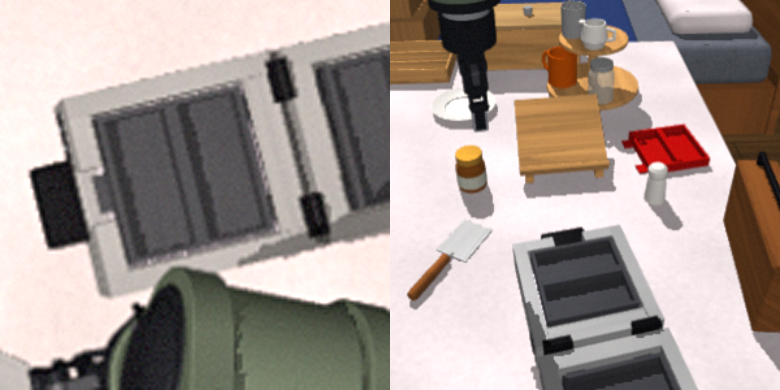

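The plate lies flat in the hollow with its spout in the gap at (105,190) and its lugs under the lip. Everything else is in place and the arm is clear.

```bash
python3 -c "
from workcell import *
print(finish_job(), read_state()['time'])"
```

```text
the job is handed in; nothing more can be done
the job is handed in; nothing more can be done
```

The plate is back in the empty half of the sandwich maker, lying flat and released. I handed the job in at about 28.4 s of the 42 s allowed.

- **What I did:** I pinched the plate by its ridge and carried it over with the front edge tilted up 20°. I lowered the lugs in front of the lip and slid them under without touching anything. I then let the front edge down in steps until it touched the seats, which stopped it at about 8 N on the tool, and let go.
- **Last checks:** The pan floor read 51.6 mm (top camera) and 53.0 mm (side camera) above the dresser, against 52 mm expected. The tilt was under 0.5°, the spout sat in its gap and the lugs were under the lip. The lid was still open, the other things looked unmoved in the pictures, and the arm was clear of everything.
- **What went wrong:** The first grasp closed on nothing. The real fingertips end about 35 mm short of the reported tool point. I had not checked the grip before moving on, so the arm made one empty trip to the toaster. Before regrasping I touched the pan floor lightly to get the right depth.
- **Disagreements:** The two cameras differed by 1–4 mm: 1.4 mm on the pan floor's height, and 4 mm on where the ridge lies between front and rear (−0.9 mm and +3.1 mm). They differed by the same 4 mm when the plate was still on the stand. The gripper read 10.4 mm on the 12 mm ridge.

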